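Snap shut the unlatched instrument case

TASK

Three identical grey instrument cases lie on the bench; one was left unlatched, with its orange catch lever raised and its lid ajar. Find it and press its lever down until it snaps flat, so that the lid is drawn shut. Do not press or open the catches of the two latched cases, and do not disturb the orange mug.

Things in the scene. Friction and masses are not known exactly. Their poses are not given: they have to be found in the camera images.
- catch_a: Orange catch lever, 60 x 22 x 5 mm, on the front edge of one of three identical grey cases (fixed, 90 deep, 130 wide, 58 high). One of the three is raised. Origin: its pivot, 61.5 mm above the bench, 9 mm before the shell; x runs along the lever to its tip, z out of its upper face. Latched: flat on the lid, x level toward the case's back, z up, upper face 64 mm above the bench.
- catch_b: Catch lever of another case, same size and axes as catch_a. Unlatched, any lever stands raised: x points back and about 0.7 rad upward, z leans 0.7 rad from vertical, tip about 101 mm above the bench, and the lid gapes about 5 mm at the front.
- catch_c: Catch lever of another case, same size and axes as catch_a. A raised lever is shut by pressing straight down about 27 mm behind its pivot (15 to 35 mm will do); it resists with 2 to 3 N if pressed slowly (several times that as it is struck faster), past half-way it snaps flat by itself, draws the lid shut and stays.
- orange_mug: Orange mug, 69 x 90 x 68 mm high, standing loose behind the cases; a bystander. Origin: centre of its underside, z up.
Things that resemble listed ones, but are neither listed nor needed, are in the scene too. What is shaped like the part that bears catch_a but brown is not meant.

How it is judged:
At the end, for the whole second after the job is handed in: All three catch levers lie flat on their lids (within 0.1 rad of level), which holds the lids shut, and the orange mug stands upright within 20 mm of where it was (angle between each of catch_a, catch_b, catch_c's own z axis and vertical below 0.1 rad and distance of orange_mug from where it was at the start of the episode below 0.02 m and angle between orange_mug's own z axis and vertical below 0.17 rad); the robot touches nothing.
It fails at once if a latched case's catch pressed with more than 4 N (contact force between any of the arm, the fingers and catch_b above 4 N or contact force between any of the arm, the fingers and catch_c above 4 N).
It fails at once if a latched case's catch lifted open (angle between any of catch_b, catch_c's own z axis and vertical above 0.3 rad).
It fails at once if the mug knocked away by more than 20 mm (distance of orange_mug from where it was at the start of the episode above 0.02 m).
It also fails if it takes over 29 s, if anything falls off the work surface, if the arm or the gripper's body presses on something with over 40 N, if the wrist force passes 120 N, or if a joint passes its speed limit or range.

ROBOT

A 7-joint arm with a two-finger parallel gripper is mounted at the origin on a cart in front of the work surface, level with it; the furniture and walls round the work are solid. World frame = base frame: x ahead of the robot, y to its left, z up, the work surface at z = 0. Lengths are in m, angles in rad, forces in N, time in s.
With the tool pointing down it reaches from about 0.425 to 0.825 m from the base axis. Payload 3.6 kg.
Tool frame: the origin (TCP) lies at the very end of the fingers, on their centre line; the grasp point (between the pads) lies behind it (r.grasp_offset is the y of the grasp point in the tool frame, in m); y points along the fingers, x is the direction in which the jaws open and shut, and the axes are right-handed (so a half turn about y gives the same grasp; the last joint's range is limited). The gripper opens to 93 mm and grips with 3 to 60 N. Pads are 15 mm wide; open, the fingers measure 128 mm over their backs; the gripper's body (75 mm by 188 mm) begins 65 mm behind the grasp point.
Start: joints at [-1.224, 0.615, -0.013, 1.423, 0.008, 1.103, -0.04], TCP at [0.237, 0.605, 0.219] pointing down, gripper open.
Joint ranges: [-3.12, 3.12], [-0.3, 2.06], [-1.34, 1.32], [0.26, 2.42], [-1.36, 4.5], [0.01, 1.98], [-2.84, 2.84]. Speed limits (rad/s): [2.79, 2.79, 3.14, 3.14, 3.14, 3.14, 3.14].

INTERFACE

Orientations are given as [roll, pitch, yaw] about the fixed x, y, z axes, in that order (R = Rz(yaw) Ry(pitch) Rx(roll)).
In Python, from plant import status, eyes, job, r gives the robot as it stands.
- The arm moves only by the shell command python3 -m handwheel 'ROWS' [FORCE]. ROWS is JSON, a list of rows, each an object of numbers: "hand": the finger opening in m, from 0 to 0.093; "x", "y", "z": the shift along the tool's x, y, z in m; "ax", "ay", "az": the turn, a rotation vector about the tool's x, y, z in rad. In form: [{"hand": .., "x": .., "y": .., "z": .., "ax": .., "ay": .., "az": ..}, ...]. A call has 1 to 20 rows; each row shifts and turns the commanded pose from where the row before left it, along the tool's axes as they then stand; what a row does not reach is not made up. A row lasts 1/8 s, in which the tool goes at most 62.5 mm and 10.7 degrees, less where a joint would pass 70% of its speed; a pose out of reach is approached as far as the arm can. A call with a gripper value outside its range is refused whole. The fingers move at their own pace and stop on an object; FORCE is the grip in N (left out, the last holds). Time passes only in rows, so rows that do not move let the fingers close. It gives the time, the measured TCP pose, the force and the opening at its end, in the units of the state.
- status.get_obs(): the state, without advancing time (a new reading comes with each control period).
- eyes.capture(name): name is "scene" or "top"; returns a dict with "image" (480x640x3 uint8, red, green, blue), "z_map" (480x640 float32, m along the optical axis (not along the pixel's ray), 0 where there is no reading), "fx", "fy", "cx", "cy" (pixels), "xyz" and "rotation" of the camera in the world. Camera axes: x right, y up, looking along -z (the intrinsics and any distortion apply to the point x, -y, -z); pixel columns grow to the right and rows downward; lengths in m; the calibration is good to about 2 mm. A picture is of the moment at which its call begins.
- job.sign_off(): hands the job in, once; it reports no verdict.
Trained networks look in the newest picture that a camera, given by its name, has taken for a name from the list of things; names that differ only in an ending like _2 or _b are one class to them, and where a whole thing is asked for, a point or a joint stands for the part that bears it (a point fixed in the world has none). Each returns a list of dicts, best first, with "p" (0 to 1); they miss things now and then, are a little off and sometimes report something else, mostly with a low value. They report only what shows in the picture. A call takes as long as a camera call. They do not tell look-alikes from the thing itself.
- eyes.look_for(camera, thing): "position" ([x, y, z] in m, in the coordinates of the camera as it stood for that picture, good to about 4 mm: the middle of the surface that is visible of it).
- eyes.landmark_of(camera, thing): "position" ([x, y, z] in m, in the coordinates of the camera as it stood for that picture, good to about 4 mm: a listed point, or the origin of a listed thing).
The state is a dict: "time_s": time; "qpos": joint angles; "joint_vel": joint speeds; "tau": joint torques, N m; "position": TCP position; "tool_rot": TCP orientation; "contact_force": force on the tool from outside, world axes, zero at the start; "torque": the same for the moment, N m; "width": finger opening in m.
Only numpy, scipy, OpenCV 4.12 (cv2) and the standard library are available. Lean on these libraries where they do the work, as an engineer would, in place of code of your own. Each camera call takes 0.05 s, during which the arm holds its last target.

## Working session

There is one attempt and no reset: what is moved stays moved. The work goes in short steps, Python scripts to look and compute and a shell command to move; the robot and the scene stay as the last step left them, time stands still between calls to the robot, and variables do not carry over. Pictures are saved under pics/ and viewed, and the job is handed in when it is done.

```bash
mkdir -p pics; cat > h.py <<'E'
import numpy as np,cv2
from plant import status,eyes,job,r
def world(c,p): return np.array(c["rotation"])@np.array(p)+np.array(c["xyz"])
def pix(c,u,v):
    z=c["z_map"][v,u]; return world(c,[(u-c["cx"])/c["fx"]*z,-(v-c["cy"])/c["fy"]*z,-z])
def proj(c,p):
    q=np.array(c["rotation"]).T@(np.array(p)-np.array(c["xyz"])); return c["cx"]+c["fx"]*q[0]/-q[2], c["cy"]-c["fy"]*q[1]/-q[2]
E
python3 - <<'E'
from h import *
np.set_printoptions(precision=4,suppress=True)
for n in ("scene","top"):
    c=eyes.capture(n); cv2.imwrite(f"pics/{n}1.png",c["image"][:,:,::-1]); print(n,c["xyz"],np.array(c["rotation"]).tolist(),c["fx"],{k for k in c})
    for t in ("catch_a","orange_mug"):
        for f in (eyes.look_for,eyes.landmark_of):
            for d in f(n,t): w=world(c,d["position"]); print(t,f.__name__,round(d["p"],2),w,np.round(proj(c,w)))
o=status.get_obs(); print(o); print(r.grasp_offset)
E
```

```text
scene [ 0.0873 -0.3789  0.6659] [0.8891365766076347, 0.002898387795098767, -0.8505200812714262] 451.7513492642596 {'fx', 'z_map', 'rotation', 'xyz', 'cx', 'fy', 'cy', 'image'}Traceback (most recent call last):
  File "<stdin>", line 7, in <module>
  File "h.py", line 7, in proj
    q=np.array(c["rotation"]).T@(np.array(p)-np.array(c["xyz"])); return c["cx"]+c["fx"]*q[0]/-q[2], c["cy"]-c["fy"]*q[1]/-q[2]
                                                                                         ~^^^
IndexError: invalid index to scalar variable.
```

Rotation is rpy.

```bash
sed -i 's/np.array(c\["rotation"\])/RR(c["rotation"])/g' h.py; sed -i '2a from scipy.spatial.transform import Rotation\ndef RR(a): return Rotation.from_euler("xyz",a).as_matrix()' h.py
python3 - <<'E'
from h import *
np.set_printoptions(precision=4,suppress=True)
for n in ("scene","top"):
    c=eyes.capture(n); cv2.imwrite(f"pics/{n}1.png",c["image"][:,:,::-1]); print(n,c["xyz"],c["rotation"],c["fx"])
    for t in ("catch_a","orange_mug"):
        for f in (eyes.look_for,eyes.landmark_of):
            for d in f(n,t): w=world(c,d["position"]); print(t,f.__name__,round(d["p"],2),w,np.round(proj(c,w)))
o=status.get_obs(); print(o); print(r.grasp_offset)
E
```

```text
scene [ 0.0873 -0.3789  0.6659] [ 0.8891  0.0029 -0.8505] 451.7513492642596
catch_a call 0.84 [0.584  0.0819 0.0748] [321. 261.]
catch_a call 0.6 [ 0.4077 -0.1224  0.0621] [342. 381.]
catch_a call 0.55 [ 0.5958 -0.1038  0.0626] [401. 307.]
catch_a call 0.54 [0.4069 0.3105 0.0614] [179. 261.]
catch_a call 0.94 [ 0.3822 -0.1264  0.0629] [334. 393.]
catch_a call 0.72 [0.3825 0.3127 0.0617] [168. 266.]
catch_a call 0.56 [ 0.5714 -0.1009  0.0618] [392. 315.]
catch_a call 0.54 [0.5614 0.0769 0.0581] [315. 274.]
orange_mug call 0.85 [0.7971 0.0505 0.0452] [394. 231.]
orange_mug call 0.59 [0.8099 0.0483 0.0015] [397. 243.]
top [0.5355 0.0958 1.1263] [ 0.0643  0.0005 -1.5489] 441.76558470400323
catch_a call 0.72 [ 0.4146 -0.1214  0.0644] [410. 321.]
catch_a call 0.69 [0.4099 0.3183 0.0661] [225. 319.]
catch_a call 0.54 [ 0.6003 -0.0957  0.0616] [400. 243.]
catch_a call 0.49 [0.5856 0.0863 0.0847] [325. 247.]
catch_a call 0.69 [ 0.5718 -0.0942  0.0583] [399. 255.]
catch_a call 0.57 [0.5655 0.0789 0.0628] [327. 256.]
catch_a call 0.57 [ 0.3843 -0.1314  0.0597] [414. 334.]
catch_a call 0.52 [0.3818 0.3195 0.059 ] [225. 331.]
orange_mug call 0.93 [0.811  0.0549 0.0158] [339. 160.]
orange_mug call 0.62 [ 0.8039  0.048  -0.0014] [341. 165.]
{'time_s': 0.6, 'qpos': array([-1.2245,  0.6149, -0.0126,  1.4234,  0.0081,  1.1034, -0.0404]), 'joint_vel': array([ 0.0001, -0.0026,  0.0006, -0.0008, -0.001 , -0.0014,  0.002 ]), 'tau': array([ -0.    , -45.8559,   0.2087, -16.595 ,  -0.061 ,   0.0133,
         0.0001]), 'position': array([0.2367, 0.6053, 0.2186]), 'tool_rot': array([-1.5708,  0.0001,  1.1981]), 'contact_force': array([0.6751, 0.3921, 0.3668]), 'torque': array([0.0307, 0.0237, 0.049 ]), 'width': 0.09301423432033454}
-0.0188
```

View pics/scene1.png

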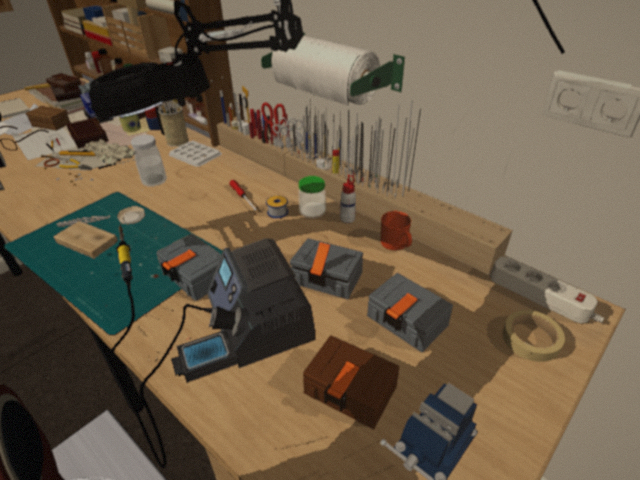

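View pics/top1.png

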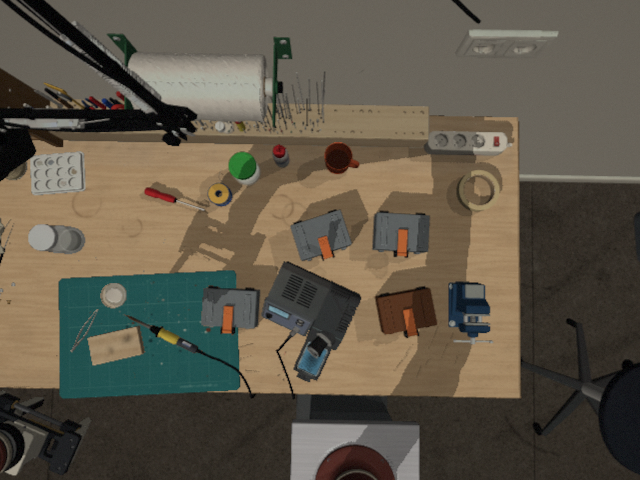

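The three grey cases are at scene pixels (190,265), (326,265) and (410,310). The brown decoy is at (350,380), and the mug is at (396,230). The middle case's catch looks raised, so I'll check that against the depth map.

```bash
python3 - <<'E'
from h import *
np.set_printoptions(precision=4,suppress=True)
for n in ("scene","top"):
    c=eyes.capture(n); im=c["image"]; hsv=cv2.cvtColor(im,cv2.COLOR_RGB2HSV)
    m=((hsv[...,0]<14)&(hsv[...,1]>170)&(hsv[...,2]>110)).astype(np.uint8)
    k,lab,st,ce=cv2.connectedComponentsWithStats(m)
    for i in range(1,k):
        if st[i,4]<60: continue
        vs,us=np.where(lab==i); P=np.array([pix(c,u,v) for u,v in zip(us,vs)])
        P=P[(P[:,2]>.03)&(P[:,2]<.12)]
        if len(P)<40: continue
        q=P-P.mean(0); w=np.linalg.svd(q,full_matrices=False)[2]
        d=w[0]*np.sign(w[0][0]); t=q@d
        print(n,ce[i].round(),len(P),"mean",P.mean(0),"dir",d,"nrm",w[2],"ext",t.min(),t.max(),"z",np.percentile(P[:,2],[2,50,98]))
    y,x=(200,260) if n=="scene" else (190,270)
    cv2.imwrite(f"pics/{n}z.png",cv2.resize(im[y:y+120,x:x+140,::-1],None,fx=5,fy=5))
E
```

```text
scene [320. 259.] 336 mean [0.5836 0.0841 0.0802] dir [0.7269 0.2486 0.6401] nrm [ 0.6479  0.0607 -0.7593] ext -0.031129310549235227 0.03273216954737382 z [0.0613 0.0797 0.101 ]
scene [179. 259.] 242 mean [0.4079 0.3138 0.0629] dir [ 0.999  -0.0406 -0.0161] nrm [-0.019  -0.0721 -0.9972] ext -0.03136657376976809 0.033554485901750676 z [0.0587 0.063  0.0659]
scene [401. 306.] 334 mean [ 0.5989 -0.1017  0.0632] dir [ 0.9988 -0.0492 -0.0069] nrm [-0.009  -0.0413 -0.9991] ext -0.029967078131587305 0.034119975209291074 z [0.059  0.0633 0.0661]
scene [345. 375.] 334 mean [ 0.4175 -0.1186  0.063 ] dir [ 0.9578  0.2871 -0.0129] nrm [-0.0268  0.134   0.9906] ext -0.029825038184576966 0.031849777955503235 z [0.0569 0.0633 0.0655]
top [402. 243.] 217 mean [ 0.6011 -0.1001  0.0638] dir [ 0.9988 -0.049  -0.0008] nrm [-0.0014 -0.0447  0.999 ] ext -0.029735625061441513 0.03129198677123583 z [0.0601 0.0639 0.068 ]
top [325. 247.] 175 mean [0.5853 0.0854 0.0811] dir [0.7135 0.2489 0.655 ] nrm [-0.609  -0.2419  0.7553] ext -0.030750617367779204 0.032078165641260856 z [0.0627 0.081  0.1024]
top [227. 319.] 223 mean [0.4088 0.3143 0.0634] dir [ 0.9987 -0.0519  0.0027] nrm [ 0.0034  0.0126 -0.9999] ext -0.03063428052846776 0.031879476994469066 z [0.0596 0.0633 0.0681]
top [409. 322.] 228 mean [ 0.4133 -0.1194  0.0636] dir [ 0.9729  0.231  -0.0092] nrm [-0.0052 -0.0179 -0.9998] ext -0.03165718535613326 0.029855962421513522 z [0.0601 0.0634 0.0672]
```

View pics/scenez.png

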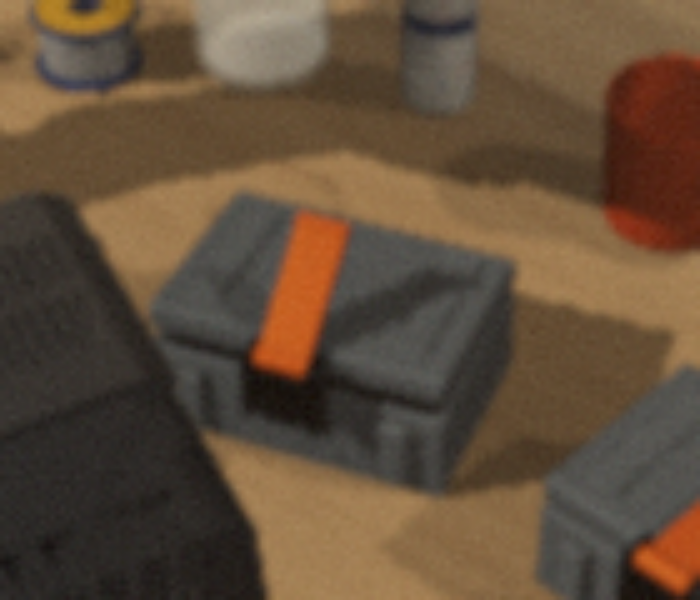

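The middle lever is raised: it slopes about 0.7 rad and its tip is at z ≈ 0.10. The other two are flat. Next I'll check obstacle heights around the target and along the path.

```bash
python3 - <<'E'
from h import *
np.set_printoptions(precision=4,suppress=True,linewidth=150)
for n in("top","scene"):
    c=eyes.capture(n); z=c["z_map"]; v,u=np.mgrid[:480,:640]
    P=np.stack([(u-c["cx"])/c["fx"]*z,-(v-c["cy"])/c["fy"]*z,-z],-1)@RR(c["rotation"]).T+np.array(c["xyz"])
    P=P[z>0]
    xs=np.arange(.2,.85,.05); ys=np.arange(-.15,.7,.05)
    print("rows x, cols y",ys)
    for x in xs: print(round(x,2),[int(1000*max(Q[:,2])) if len(Q:=P[(abs(P[:,0]-x)<.025)&(abs(P[:,1]-y)<.025)]) else -1 for y in ys])
p=np.array([.5846,.0848])-np.array([.945,.327])*.0243; t=p+np.array([.945,.327])*.022
R=RR([-np.pi/2,0,1.198]); print(p,t, R.T@(np.r_[t,.15]-status.get_obs()["position"]))
E
```

```text
rows x, cols y [-0.15 -0.1  -0.05  0.    0.05  0.1   0.15  0.2   0.25  0.3   0.35  0.4   0.45  0.5   0.55  0.6   0.65]
0.2 [0, 2, 4, 3, 3, 1, 6, 1, 7, 0, 2, 8, 7, 348, 437, 434, 6]
0.25 [5, 5, 4, 4, 5, 34, 30, 11, 10, 12, 7, 9, 8, 348, 443, 437, 348]
0.3 [5, 5, 4, 5, 30, 35, 36, 31, 5, 12, 16, 22, 9, 10, 26, 401, 346]
0.35 [6, 5, 5, 5, 99, 110, 58, 71, 4, 64, 8, 27, 31, 37, 27, 27, 27]
0.4 [68, 68, 63, 102, 104, 116, 119, 83, 64, 68, 68, 61, 8, 35, 31, 23, 12]
0.45 [65, 67, 63, 107, 110, 111, 118, 116, 93, 68, 64, 60, 8, 8, 9, 16, 16]
0.5 [63, 61, 46, 99, 109, 113, 115, 113, 61, 62, 61, 59, 9, 9, 8, 16, 15]
0.55 [5, 70, 6, 6, 70, 101, 113, 114, 4, 5, 7, 6, 7, 6, 5, 6, 5]
0.6 [64, 68, 64, 55, 72, 104, 68, 5, 5, 4, 6, 7, 7, 4, 5, 6, 6]
0.65 [63, 67, 63, 5, 67, 65, 64, 7, 5, 5, 5, 5, 6, 7, 5, 5, 6]
0.7 [47, 5, 58, 5, 60, 44, 6, 6, 5, 6, 40, 40, 20, 23, 24, 5, 6]
0.75 [6, 4, 6, 5, 4, 5, 5, 6, 92, 499, 551, 509, 443, 434, 418, 387, 387]
0.8 [7, 9, 7, 61, 71, 71, 6, 376, 377, 456, 608, 682, 684, 435, 419, 408, 397]
rows x, cols y [-0.15 -0.1  -0.05  0.    0.05  0.1   0.15  0.2   0.25  0.3 
[... 294 characters left out ...]
 24, 25]
0.4 [67, 67, 60, 103, 104, 114, 114, 81, 61, 66, 65, 57, 6, 29, 27, 22, 8]
0.45 [65, 66, 61, 105, 108, 110, 115, 117, 83, 66, 62, 56, 6, 6, 6, 13, 13]
0.5 [60, 59, 1, 98, 109, 112, 111, 110, 57, 58, 58, 4, 5, 5, 6, 13, 12]
0.55 [1, 68, 4, 2, 71, 74, 111, 110, -1, 1, 2, 3, 2, 2, 2, 3, 2]
0.6 [61, 66, 61, 62, 84, 102, 65, 1, 1, 3, 2, 1, 2, 1, 2, 3, 3]
0.65 [61, 66, 61, 2, 63, 61, 62, 1, 2, 2, 3, 11, 2, 1, 3, 3, 1]
0.7 [1, 1, -1, 2, 56, 0, 1, 3, 1, 32, 37, 34, 19, 23, 22, 2, 3]
0.75 [2, 1, 1, 2, 67, 2, 2, 2, 90, 485, 484, 454, 441, 430, 414, 384, 399]
0.8 [3, 2, 1, 67, 67, 68, 3, 377, 375, 455, 464, 462, 441, 431, 418, 405, 400]
[0.5616 0.0769] [0.5824 0.084 ] [-0.3596  0.0687 -0.5118]
```

```bash
python3 -m handwheel '[{"hand":0,"x":-0.015,"z":-0.021},{"hand":0,"x":-0.0265,"z":-0.0378},{"hand":0,"x":-0.0265,"z":-0.0378},{"hand":0,"x":-0.0265,"z":-0.0378},{"hand":0,"x":-0.0265,"z":-0.0378},{"hand":0,"x":-0.0265,"z":-0.0378},{"hand":0,"x":-0.0265,"z":-0.0378},{"hand":0,"x":-0.0265,"z":-0.0378},{"hand":0,"x":-0.0265,"z":-0.0378},{"hand":0,"x":-0.0265,"z":-0.0378},{"hand":0,"x":-0.0265,"z":-0.0378},{"hand":0,"x":-0.0265,"z":-0.0378},{"hand":0,"x":-0.0265,"z":-0.0378},{"hand":0,"x":-0.0265,"z":-0.0378},{"hand":0}]' 10
python3 -m handwheel '[{"hand":0,"ay":-0.14},{"hand":0,"ay":-0.14},{"hand":0,"ay":-0.14},{"hand":0,"ay":-0.14},{"hand":0,"ay":-0.146},{"hand":0}]'
python3 - <<'E'
from h import *
np.set_printoptions(precision=4,suppress=True)
o=status.get_obs(); print(o["time_s"],o["position"],o["tool_rot"],o["width"],o["qpos"],o["contact_force"])
R=RR(o["tool_rot"]); print(R,R.T@(np.r_[.5824,.084,.115]-o["position"]))
c=eyes.capture("scene"); cv2.imwrite("pics/s2.png",c["image"][:,:,::-1])
E
```

```text
0.8 [0.2367 0.6053 0.2187] [-1.5708  0.      1.198 ] 0.09336670538686513 [-1.2245  0.6149 -0.0126  1.4234  0.0081  1.1034 -0.0404] [ 0.2298 -0.5215  0.4912]
[[ 0.3642 -0.     -0.9313]
 [ 0.9313 -0.      0.3642]
 [-0.     -1.      0.    ]] [-0.3596  0.1037 -0.5118]$[0]: bad value
$[0]: bad value
```

View pics/s2.png

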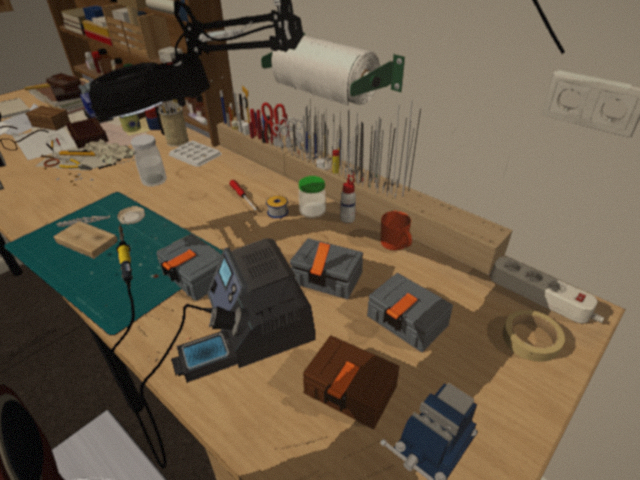

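Nothing has moved: the picture is unchanged and the rows were refused. I'll send full rows with every key.

```bash
python3 -m handwheel '[{"hand":0.0,"x":-0.015,"y":0.0,"z":-0.021,"ax":0.0,"ay":0.0,"az":0.0}]' 10
```

```text
time_s: 0.98
position: [0.2486, 0.5851, 0.2183]
tool_rot: [-1.569, -0.001, 1.202]
contact_force: [-0.0, 0.1, 0.1]
width: 0.0865
```

```bash
python3 -m handwheel '[{"hand":0.0,"x":-0.0265,"y":0.0,"z":-0.0378,"ax":0.0,"ay":0.0,"az":0.0},{"hand":0.0,"x":-0.0265,"y":0.0,"z":-0.0378,"ax":0.0,"ay":0.0,"az":0.0},{"hand":0.0,"x":-0.0265,"y":0.0,"z":-0.0378,"ax":0.0,"ay":0.0,"az":0.0},{"hand":0.0,"x":-0.0265,"y":0.0,"z":-0.0378,"ax":0.0,"ay":0.0,"az":0.0},{"hand":0.0,"x":-0.0265,"y":0.0,"z":-0.0378,"ax":0.0,"ay":0.0,"az":0.0},{"hand":0.0,"x":-0.0265,"y":0.0,"z":-0.0378,"ax":0.0,"ay":0.0,"az":0.0},{"hand":0.0,"x":-0.0265,"y":0.0,"z":-0.0378,"ax":0.0,"ay":0.0,"az":0.0},{"hand":0.0,"x":-0.0265,"y":0.0,"z":-0.0378,"ax":0.0,"ay":0.0,"az":0.0},{"hand":0.0,"x":-0.0265,"y":0.0,"z":-0.0378,"ax":0.0,"ay":0.0,"az":0.0},{"hand":0.0,"x":-0.0265,"y":0.0,"z":-0.0378,"ax":0.0,"ay":0.0,"az":0.0},{"hand":0.0,"x":-0.0265,"y":0.0,"z":-0.0378,"ax":0.0,"ay":0.0,"az":0.0},{"hand":0.0,"x":-0.0265,"y":0.0,"z":-0.0378,"ax":0.0,"ay":0.0,"az":0.0},{"hand":0.0,"x":-0.0265,"y":0.0,"z":-0.0378,"ax":0.0,"ay":0.0,"az":0.0},{"hand":0.0,"x":0.0,"y":0.0,"z":0.0,"ax":0.0,"ay":0.0,"az":0.0}]'
python3 -m handwheel '[{"hand":0.0,"x":0.0,"y":0.0,"z":0.0,"ax":0.0,"ay":-0.14,"az":0.0},{"hand":0.0,"x":0.0,"y":0.0,"z":0.0,"ax":0.0,"ay":-0.14,"az":0.0},{"hand":0.0,"x":0.0,"y":0.0,"z":0.0,"ax":0.0,"ay":-0.14,"az":0.0},{"hand":0.0,"x":0.0,"y":0.0,"z":0.0,"ax":0.0,"ay":-0.14,"az":0.0},{"hand":0.0,"x":0.0,"y":0.0,"z":0.0,"ax":0.0,"ay":-0.146,"az":0.0},{"hand":0.0,"x":0.0,"y":0.0,"z":0.0,"ax":0.0,"ay":0.0,"az":0.0},{"hand":0.0,"x":0.0,"y":0.0,"z":0.0,"ax":0.0,"ay":0.0,"az":0.0}]'
python3 - <<'E'
from h import *
np.set_printoptions(precision=4,suppress=True)
o=status.get_obs(); print(o["time_s"],o["position"],o["tool_rot"],o["width"],o["qpos"],o["contact_force"])
R=RR(o["tool_rot"]); print(R,R.T@(np.r_[.5824,.084,.115]-o["position"]))
c=eyes.capture("scene"); cv2.imwrite("pics/s3.png",c["image"][:,:,::-1])
E
```

```text
time_s: 2.72
position: [0.5848, 0.0784, 0.2185]
tool_rot: [-1.573, 0.003, 1.19]
contact_force: [-0.7, 0.1, 0.7]
width: 0.0006
time_s: 3.6
position: [0.5827, 0.0847, 0.2187]
tool_rot: [-1.571, -0.0, 1.903]
contact_force: [0.5, -1.2, -0.8]
width: 0.0003
3.6 [0.5827 0.0847 0.2187] [-1.5708 -0.0004  1.903 ] 0.00026994630219767375 [-0.0918  0.5213 -0.1416  1.6059  0.0821  1.0203  1.6451] [ 0.4961 -1.2455 -0.7979]
[[-0.3261 -0.0001 -0.9453]
 [ 0.9453  0.0004 -0.3261]
 [ 0.0004 -1.     -0.    ]] [-0.0006  0.1037  0.0005]
```

View pics/s3.png

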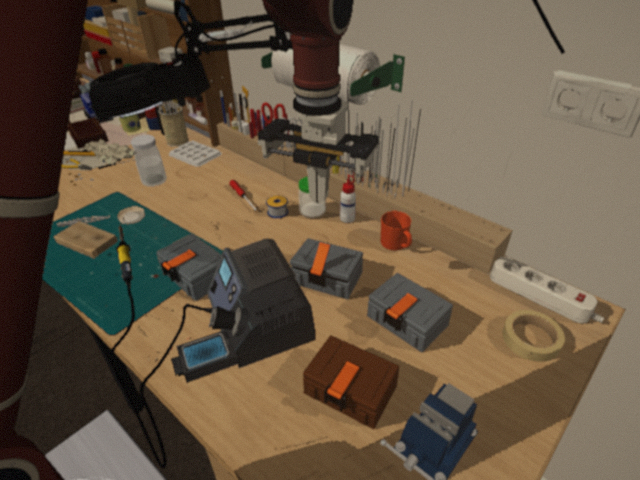

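The closed fingers (tip near pixel (316,215)) are straight above the raised lever, within 1 mm of the target. I'll descend to just above it, then press slowly.

```bash
python3 -m handwheel '[{"hand":0.0,"x":0.0,"y":0.03,"z":0.0,"ax":0.0,"ay":0.0,"az":0.0},{"hand":0.0,"x":0.0,"y":0.04,"z":0.0,"ax":0.0,"ay":0.0,"az":0.0},{"hand":0.0,"x":0.0,"y":0.03,"z":0.0,"ax":0.0,"ay":0.0,"az":0.0},{"hand":0.0,"x":0.0,"y":0.014,"z":0.0,"ax":0.0,"ay":0.0,"az":0.0},{"hand":0.0,"x":0.0,"y":0.004,"z":0.0,"ax":0.0,"ay":0.0,"az":0.0},{"hand":0.0,"x":0.0,"y":0.0,"z":0.0,"ax":0.0,"ay":0.0,"az":0.0}]'
python3 - <<'E'
from h import *
o=status.get_obs(); print(o["time_s"],o["position"])
c=eyes.capture("scene"); cv2.imwrite("pics/s4.png",cv2.resize(c["image"][190:310,250:390,::-1],None,fx=5,fy=5))
E
```

```text
time_s: 4.4
position: [0.5837, 0.0841, 0.1015]
tool_rot: [-1.572, 0.0, 1.904]
contact_force: [0.5, 0.6, -0.0]
width: 0.0005
4.4 [0.58369873 0.08411023 0.10145552]
```

View pics/s4.png

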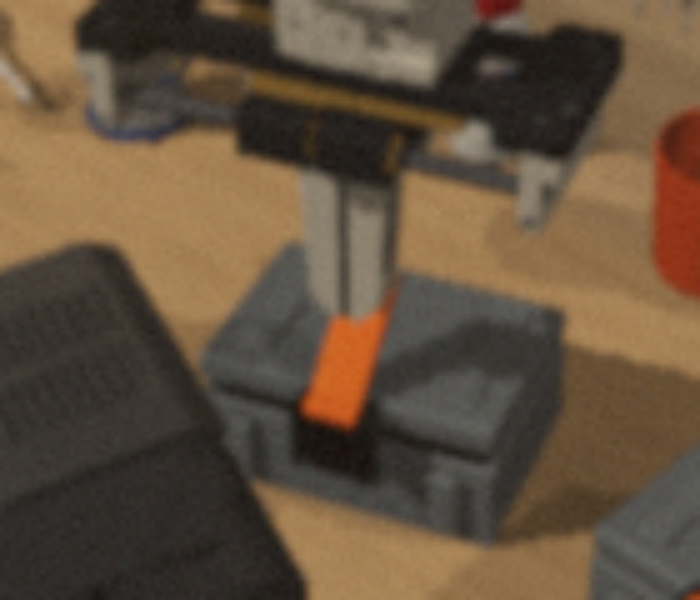

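The fingertips sit squarely over the lever, at about crop pixel (350,315). Now the slow press.

```bash
python3 -m handwheel '[{"hand":0.0,"x":0.0,"y":0.002,"z":0.0,"ax":0.0,"ay":0.0,"az":0.0},{"hand":0.0,"x":0.0,"y":0.002,"z":0.0,"ax":0.0,"ay":0.0,"az":0.0},{"hand":0.0,"x":0.0,"y":0.002,"z":0.0,"ax":0.0,"ay":0.0,"az":0.0},{"hand":0.0,"x":0.0,"y":0.002,"z":0.0,"ax":0.0,"ay":0.0,"az":0.0},{"hand":0.0,"x":0.0,"y":0.002,"z":0.0,"ax":0.0,"ay":0.0,"az":0.0},{"hand":0.0,"x":0.0,"y":0.002,"z":0.0,"ax":0.0,"ay":0.0,"az":0.0},{"hand":0.0,"x":0.0,"y":0.002,"z":0.0,"ax":0.0,"ay":0.0,"az":0.0},{"hand":0.0,"x":0.0,"y":0.002,"z":0.0,"ax":0.0,"ay":0.0,"az":0.0},{"hand":0.0,"x":0.0,"y":0.002,"z":0.0,"ax":0.0,"ay":0.0,"az":0.0},{"hand":0.0,"x":0.0,"y":0.002,"z":0.0,"ax":0.0,"ay":0.0,"az":0.0}]'
python3 -m handwheel '[{"hand":0.0,"x":0.0,"y":0.002,"z":0.0,"ax":0.0,"ay":0.0,"az":0.0},{"hand":0.0,"x":0.0,"y":0.002,"z":0.0,"ax":0.0,"ay":0.0,"az":0.0},{"hand":0.0,"x":0.0,"y":0.002,"z":0.0,"ax":0.0,"ay":0.0,"az":0.0},{"hand":0.0,"x":0.0,"y":0.002,"z":0.0,"ax":0.0,"ay":0.0,"az":0.0},{"hand":0.0,"x":0.0,"y":0.002,"z":0.0,"ax":0.0,"ay":0.0,"az":0.0},{"hand":0.0,"x":0.0,"y":0.002,"z":0.0,"ax":0.0,"ay":0.0,"az":0.0},{"hand":0.0,"x":0.0,"y":0.002,"z":0.0,"ax":0.0,"ay":0.0,"az":0.0},{"hand":0.0,"x":0.0,"y":0.0,"z":0.0,"ax":0.0,"ay":0.0,"az":0.0}]'
python3 - <<'E'
from h import *
c=eyes.capture("scene"); cv2.imwrite("pics/s5.png",cv2.resize(c["image"][190:310,250:390,::-1],None,fx=5,fy=5))
E
```

```text
time_s: 5.7
position: [0.5837, 0.0841, 0.081]
tool_rot: [-1.572, 0.0, 1.904]
contact_force: [1.2, 0.2, 5.1]
width: 0.0006
time_s: 6.7
position: [0.5812, 0.0834, 0.0656]
tool_rot: [-1.566, -0.0, 1.904]
contact_force: [-0.3, 0.8, 0.4]
width: 0.0006
```

View pics/s5.png

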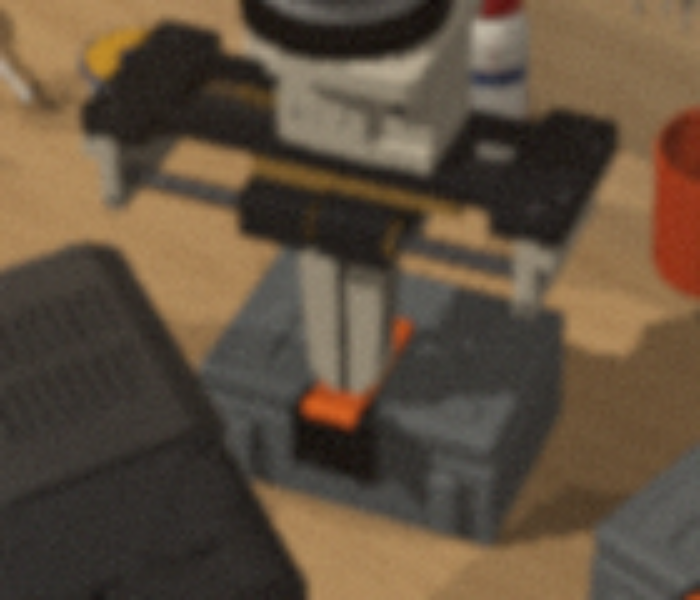

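The lever looks flat: its tip is now near crop pixel (405,335), the lid is shut, and the contact force has fallen to zero. I'll retreat and measure.

```bash
python3 -m handwheel '[{"hand":0.0,"x":0.0,"y":-0.01,"z":0.0,"ax":0.0,"ay":0.0,"az":0.0},{"hand":0.0,"x":0.0,"y":-0.03,"z":0.0,"ax":0.0,"ay":0.0,"az":0.0},{"hand":0.0,"x":0.0,"y":-0.04,"z":0.0,"ax":0.0,"ay":0.0,"az":0.0},{"hand":0.0,"x":0.0,"y":-0.04,"z":0.0,"ax":0.0,"ay":0.0,"az":0.0},{"hand":0.0,"x":0.0,"y":-0.03,"z":0.0,"ax":0.0,"ay":0.0,"az":0.0},{"hand":0.0,"x":0.0,"y":0.0,"z":0.0,"ax":0.0,"ay":0.0,"az":0.0},{"hand":0.0,"x":0.0,"y":0.0,"z":0.0,"ax":0.0,"ay":0.0,"az":0.0}]'
python3 - <<'E'
from h import *
np.set_printoptions(precision=4,suppress=True)
c=eyes.capture("scene"); im=c["image"]; hsv=cv2.cvtColor(im,cv2.COLOR_RGB2HSV); cv2.imwrite("pics/s6.png",im[:,:,::-1])
m=((hsv[...,0]<14)&(hsv[...,1]>170)&(hsv[...,2]>110)).astype(np.uint8)
k,lab,st,ce=cv2.connectedComponentsWithStats(m)
for i in range(1,k):
    if st[i,4]<60: continue
    vs,us=np.where(lab==i); P=np.array([pix(c,u,v) for u,v in zip(us,vs)]); P=P[(P[:,2]>.03)&(P[:,2]<.12)]
    if len(P)<40: continue
    w=np.linalg.svd(P-P.mean(0),full_matrices=False)[2]
    print(ce[i].round(),P.mean(0),w[0]*np.sign(w[0][0]),np.percentile(P[:,2],[2,98]))
for f in (eyes.look_for,eyes.landmark_of):
    for d in f("scene","orange_mug"): print("mug",d["p"],world(c,d["position"]))
E
```

```text
time_s: 7.62
position: [0.5821, 0.0836, 0.2159]
tool_rot: [-1.569, -0.0, 1.904]
contact_force: [-0.1, -0.1, -0.8]
width: 0.0004
[401. 218.] [0.8367 0.0595 0.0538] [0.1272 0.9897 0.0662] [0.0325 0.0672]
[388. 235.] [0.7796 0.0562 0.05  ] [ 0.2673  0.948  -0.173 ] [0.0312 0.067 ]
[406. 238.] [0.7945 0.014  0.0502] [0.3378 0.6403 0.6898] [0.0337 0.0584]
[179. 259.] [0.4075 0.3135 0.0633] [ 0.9989 -0.0456 -0.0127] [0.057  0.0658]
[321. 264.] [0.589 0.086 0.063] [ 0.9462  0.3235 -0.0068] [0.0583 0.0659]
[401. 306.] [ 0.5992 -0.1015  0.0632] [ 0.9986 -0.0525 -0.0078] [0.0584 0.0662]
[343. 380.] [ 0.4101 -0.1211  0.0631] [ 0.9761  0.2164 -0.0212] [0.0568 0.0659]
mug 0.89 [0.7963 0.0516 0.0465]
mug 0.9 [ 0.8084  0.0465 -0.0007]
```

View pics/s6.png

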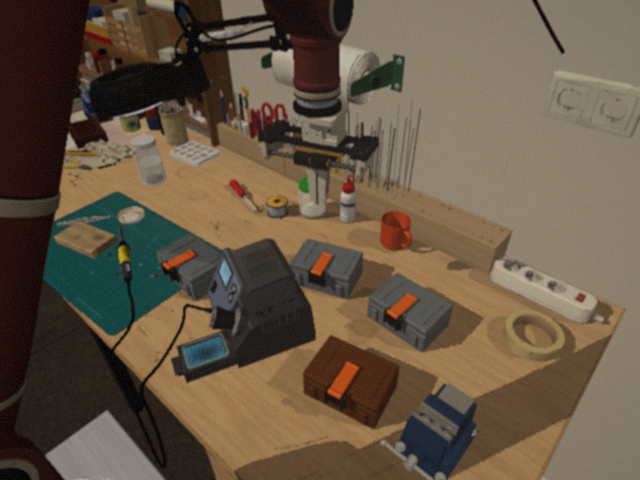

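The lever at (321,264) is now flat (slope about 0.007 rad, z ≈ 0.063). The other two catches are still flat, the mug hasn't moved, and the arm is clear.

```bash
python3 -c "
from plant import job
print(job.sign_off())"
```

```text
the job is handed in; nothing more can be done
None
```

I found the unlatched case, pressed its lever flat, and handed the job in at about 7.7 s of the 29 s allowed. No verdict was reported.

- **Which case:** it was the middle grey one. Its lever measured about 0.7 rad raised, with the tip near 0.10 m. The other two grey cases and the brown look-alike had flat levers.
- **The press:** I pushed straight down with closed fingers, about 22 mm behind the pivot. The measured force was about 5 N at the halfway reading, above the quoted 2 to 3 N, and near zero once the lever had snapped. I then raised the tool to 0.216 m, clear of everything.
- **Last checks:**
  - The pressed lever is flat, within about 0.01 rad, and the lid looks shut.
  - The other two catches are still flat, and the arm never went near them.
  - The mug's measured position changed by only about 2 mm, which is within the detector's error, and it is upright in the picture.

My first two move commands were refused because the rows left out some keys; the arm did not move. None of the final checks failed or disagreed.

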